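# Slide the measuring cylinder under the dosing nozzle and start the dose

## Robot

A 6-joint arm with a two-finger parallel gripper is mounted at the origin on the work surface. World frame = base frame: x ahead of the robot, y to its left, z up, the work surface at z = 0. Lengths are in m, angles in rad, forces in N, time in s.
With the tool pointing down it reaches from about 0.3 to 0.875 m from the base axis. Payload 6.4 kg.
Tool frame: the origin (TCP) lies at the very end of the fingers, on their centre line; the grasp point (between the pads) lies ctrl.grip_point_offset behind it (ctrl.grip_point_offset is the distance from the TCP to the grasp point, in m); z points along the fingers, x is the direction in which the jaws open and shut, and the axes are right-handed (so a half turn about z gives the same grasp; the last joint's range is limited). The gripper opens to 85 mm and grips with 20 to 120 N. Pads are 22 mm wide; open, the fingers measure 114 mm over their backs; the gripper's body (76 mm by 85 mm) begins 54 mm behind the grasp point. The pads swing forward as they close: fully open they stand 13 mm farther back than shut.
Start: joints at [-1.53, 0.181, 1.607, -0, 1.354, -0.206], TCP at [0.14, -0.558, 0.231] pointing down, gripper open.
Joint ranges: [-2.99, 2.99], [-0.89, 2.07], [0.3, 2.58], [-1.14, 4.28], [0, 2.63], [-3.12, 3.12]. Speed limits (rad/s): [2.57, 2.57, 3.01, 3.14, 3.14, 3.14].

## Interface

Orientations are given as a unit quaternion [w, x, y, z].
In Python, from bench import get_obs, viewer, workorder, ctrl gives the robot as it stands. The module is installed in compiled form; this text tells all that it offers.
- The arm moves only by the tool move_arm, never from a script. Its argument "increments" is a list of rows, each an object of numbers: "tx", "ty", "tz": the shift along the tool's x, y, z in m; "turn": the turn about the tool's z in degrees. A call has 1 to 20 rows; each row is the pose to reach, as a shift and turn from the pose commanded when the call began, along the tool's axes at that moment; what a row does not reach only later rows make up. A row lasts 1/12 s, in which the tool goes at most 41.7 mm and 7.16 degrees, less where a joint would pass 70% of its speed; a pose out of reach is approached as far as the arm can. A call with a gripper value outside its range is refused whole. "gripper" is the opening, from 0 (shut) to 1 (fully open), set as the call begins (left out, the last holds). The fingers move at their own pace and stop on an object; the grip force is fixed at half the most. Time passes only in rows, so rows that repeat a pose let the fingers close. It gives the time, the measured TCP pose, the force and the opening at its end, in the units of the state.
- get_obs(): the state, without advancing time (a new reading comes with each control period).
- viewer.camera(name): name is "scene" or "side" or "wrist"; returns (picture, depth): 400x640x3 uint8, red, green, blue; 400x640 float32, m along the optical axis (not along the pixel's ray), 0 where there is no reading.
- viewer.get_calibration(name): a dict with "intrinsics" (3x3 intrinsics, pixels), "origin" and "attitude" of the camera in the world. Camera axes: x right, y up, looking along -z (the intrinsics and any distortion apply to the point x, -y, -z); pixel columns grow to the right and rows downward; lengths in m; the calibration is good to about 2 mm. A picture is of the moment at which its call begins: read the wrist's pose just before it. get_calibration takes no time and is no camera call; for the wrist camera it gives the pose at the moment of the call.
- workorder.hand_in(): hands the job in, once; it reports no verdict.
The state is a dict: "time_s": time; "q": joint angles; "dq": joint speeds; "joint_efforts": joint torques, N m; "eef_pos": TCP position; "eef_rot": TCP orientation; "wrist_force": force on the tool from outside, world axes, zero at the start; "torque": the same for the moment, N m; "opening": opening from 0.0 (shut) to 1.0 (fully open).
Only numpy, scipy, OpenCV 4.12 (cv2) and the standard library are available. Lean on these libraries where they do the work, as an engineer would, in place of code of your own. Each camera call takes 0.05 s, during which the arm holds its last target.

## Task

Slide the tall measuring cylinder across the bench until it stands upright with its mouth centred under the nozzle of the dispensing pump, so that the nozzle points straight down into it; push only against its plastic foot with your fingertips or the outside of your fingers, never touch the glass tube, and neither lift nor tip the cylinder. Only once it stands there, press the pump's round start key fully down and let go. Leave everything else on the bench undisturbed and end clear of everything.

Things in the scene. Friction and masses are not known exactly. Their poses are not given: they have to be found in the camera images.
- cylinder: Tall measuring cylinder, loose: glass tube 34 mm across in a round white plastic foot, 250 mm high, about 0.25 kg. Foot 78 mm across, upright rim to 18 mm above the bench, then sloping in, 42 mm across at its top 40 mm above the bench. It slides under about 1 to 3 N and stops at once when no longer pushed; pushed above about 50 mm it tips. Origin: centre of its underside, z up
- cylinder_tube: The glass tube of that cylinder, fixed in the foot: 34 mm across from 40 mm to 250 mm above the bench, with a small plastic bumper ring (48 mm across) 210 to 220 mm above the bench. Not to be touched. Same origin as cylinder
- cylinder_mouth (a point): Centre of the tube's open mouth, on the cylinder's axis 250 mm above its underside; the mouth is about 30 mm across inside
- nozzle_tip (a point): Tip of the pump's nozzle, a spout 8 mm across pointing straight down, 262 mm above open bench; 185 mm in front of the pump's origin and 60 mm to its left (pump x -185, y +60). It hangs from a thin level arm 290 mm above the bench that comes from the pump towards the robot; a thin hose above it reaches 323 mm
- pump: Dispensing pump, fixed: white box 160 deep (x), 220 wide (y), 125 mm high, front (-x) roughly towards the robot. On the front a round pump head 74 mm across stands out 28 mm; behind it a supply bottle 210 mm high; a rod at x +50, y +60 mm rises to 310 mm and carries the nozzle arm. It stands left or right, the stirrer in the other place. Origin: centre of its underside
- start_key_top (a point): Centre of the top of the start key: a round grey key 28 mm across in a black surround 44 mm across, on top of the pump near its front right corner (50 mm in front of and 70 mm right of the pump's centre), 143 mm above the bench when up. It is pressed straight down
- start_key (a joint): Travel of the start key in m: 0 up, 0.006 fully down; a spring returns it. It starts to move at 1.5 N and is fully down at 5 N
- small_cylinder: Short measuring cylinder, the same make as the tall one but only 140 high with a foot 50 across; a bystander. Origin: centre of its underside (mm)
- flask_a: Stoppered glass volumetric flask, bulb 58 across, 175 high, thin neck; a bystander standing in the gap between the pump and the stirrer. Origin: centre of its underside (mm)
- flask_b: Stoppered glass volumetric flask, bulb 66 across, 195 high; a bystander towards the autosampler on the right. Origin: centre of its underside (mm)
- flask_c: Stoppered glass volumetric flask, bulb 58 across, 175 high; a bystander towards the autosampler on the right. Origin: centre of its underside (mm)
- wash_bottle: White plastic wash bottle, 72 across, 203 high with its bent spout; a bystander on the left. Origin: centre of its underside (mm)
- sample_bottle: Capped bottle, 60 across, 125 high; a bystander on the left near the robot. Origin: centre of its underside (mm)
- beaker: Empty glass beaker, 72 across, 85 high, standing on the stirrer's plate 94 above the bench; a bystander. Origin: centre of its underside (mm)
- stirrer: Hotplate stirrer, heavy and fixed: a grey box 240 deep (its x), 160 wide and 94 mm high with a white top plate. Origin: centre of its underside

How it is judged:
On the way, in this order (a step that is already met when the one before it is completed fails the run):
1. the tall cylinder stands upright and still with its mouth under the nozzle (horizontal distance between cylinder_mouth and nozzle_tip below 0.01 m and angle between cylinder's own z axis and vertical below 0.05 rad and linear speed of cylinder below 0.01 m/s and height (world z) of cylinder below 0.004 m), for 0.3 s.
2. the start key is pressed down with the cylinder in place (value of joint start_key above 0.0045 m and horizontal distance between cylinder_mouth and nozzle_tip below 0.01 m), for 0.05 s.
At the end, for the whole second after the job is handed in: the tall cylinder stands upright (within 3 degrees) and still on the bench with the centre of its mouth within 10 mm of the nozzle's axis, and the start key, having been pressed at least 4.5 mm down after that, is up again (all of step 1 and value of joint start_key below 0.001 m); the robot touches nothing.
It fails at once if the cylinder tipped or rocked by more than about 9 degrees (angle between cylinder's own z axis and vertical above 0.16 rad).
It fails at once if the cylinder was lifted off the bench (height (world z) of cylinder above 0.01 m).
It fails at once if the fingers touched the glass tube, or the arm behind the fingers touched the cylinder (contact force between the fingers and cylinder_tube above 0.5 N or contact force between the arm and cylinder above 0.5 N).
It fails at once if the start key was pressed before the cylinder stood under the nozzle (value of joint start_key above 0.003 m and horizontal distance between cylinder_mouth and nozzle_tip above 0.01 m).
It fails at once if something else on the bench was shifted by more than 20 mm or knocked over (distance of any of small_cylinder, flask_a, flask_b, flask_c, wash_bottle, sample_bottle, beaker from where it was at the start of the episode above 0.02 m or angle between any of small_cylinder, flask_a, flask_b, flask_c, wash_bottle, sample_bottle, beaker's own z axis and vertical above 0.3 rad).
It also fails if it takes over 58 s, if anything falls off the work surface, if the arm or the gripper's body presses on something with over 40 N, if the wrist force passes 120 N, or if a joint passes its speed limit or range.

## Working session

There is one attempt and no reset: what is moved stays moved. The work goes in short steps, Python scripts to look and compute and a tool call to move; the robot and the scene stay as the last step left them, time stands still between calls to the robot, and variables do not carry over. Pictures are saved under pics/ and viewed, and the job is handed in when it is done.

Besides the shell and the picture viewer there is one more tool, called after "Emit:" as name([rows], argument=value, ...), one row to a line, values as JSON. move_arm: Moves the arm, as the interface text tells. Its arguments: {"type":"object","properties":{"increments":{"type":"array"},"gripper":{"type":"number"}},"required":["increments"]}

```bash
mkdir -p pics && cat > h.py <<'E'
import numpy as np, cv2
from bench import get_obs, viewer, workorder, ctrl
def snap(n,f):
    c=viewer.get_calibration(n); p,d=viewer.camera(n)
    cv2.imwrite('pics/%s.png'%f,p[:,:,::-1]); np.savez('pics/%s.npz'%f,p=p,d=d,K=c['intrinsics'],o=c['origin'],R=np.array(c['attitude'],float))
    return p,d,c
def load(f):
    z=np.load('pics/%s.npz'%f); return z
def Rm(a):
    a=np.array(a,float)
    if a.shape==(3,3): return a
    from scipy.spatial.transform import Rotation as Q
    return Q.from_quat(a[[1,2,3,0]]).as_matrix()
def ray(z,u,v):
    K=z['K'];R=Rm(z['R']); d=np.array([(u-K[0,2])/K[0,0],-(v-K[1,2])/K[1,1],-1.]); return np.array(z['o']),R@d
def plane(z,u,v,h):
    o,d=ray(z,u,v); return o+d*(h-o[2])/d[2]
def pts(z):
    K=z['K'];R=Rm(z['R']);D=z['d'];v,u=np.mgrid[:400,:640]
    P=np.stack([(u-K[0,2])/K[0,0]*D,-(v-K[1,2])/K[1,1]*D,-D],-1)
    return P@R.T+z['o']
def proj(z,P):
    K=z['K'];R=Rm(z['R']);c=(np.array(P)-z['o'])@R; return K[0,0]*c[...,0]/-c[...,2]+K[0,2],K[1,2]+K[1,1]*c[...,1]/c[...,2]
E
python3 - <<'E'
from h import *
print(get_obs()); print(ctrl.grip_point_offset)
for n in('scene','side','wrist'):
    p,d,c=snap(n,n+'0'); print(n,c)
E
```

```text
{'time_s': 0.0, 'q': array([-1.53031287e+00,  1.81557541e-01,  1.60799002e+00, -9.60732048e-06,
        1.35383433e+00, -2.06279714e-01]), 'dq': array([-0.00100984, -0.00076252,  0.00075544,  0.00114303, -0.00033034,
       -0.00023487]), 'joint_efforts': array([-1.06874231e-03, -4.44875157e+01, -3.51336622e+01, -4.40202302e-04,
        9.01429681e-03,  4.29312905e-06]), 'eef_pos': array([ 0.14045554, -0.55700801,  0.23038359]), 'eef_rot': array([-6.79768335e-04,  7.88754552e-01, -6.14707619e-01, -5.81617318e-04]), 'wrist_force': array([-0.17092063, -0.11362624, -0.58409968]), 'torque': array([-0.03115542, -0.02311474, -0.00676798]), 'opening': 0.9986300764459776}
0.0187
scene {'intrinsics': array([[489.11388622,   0.        , 323.73425173],
       [  0.        , 489.11388622, 196.94859832],
       [  0.        ,   0.        ,   1.        ]]), 'origin': array([ 1.29041124, -0.50370514,  1.45190291]), 'attitude': array([0.86004441, 0.2761014 , 0.13663086, 0.40672305])}
side {'intrinsics': array([[455.05012427,   0.        , 319.40286497],
       [  0.        , 455.05012427, 205.39774918],
       [  0.        ,   0.        ,   1.        ]]), 'origin': array([0.26495817, 1.31812666, 1.29701521]), 'attitude': array([-0.09647697, -0.04664883,  0.40792401,  0.90670507])}
wrist {'intrinsics': array([[350.64290707,   0.        , 316.00038308],
       [  0.        , 350.64290707, 200.33147692],
       [  0.        ,   0.        ,   1.        ]]), 'origin': array([ 0.22310241, -0.53674972,  0.37400641]), 'attitude': array([ 0.77771699, -0.12998649,  0.10207365, -0.60649877])}
```

View pics/scene0.png

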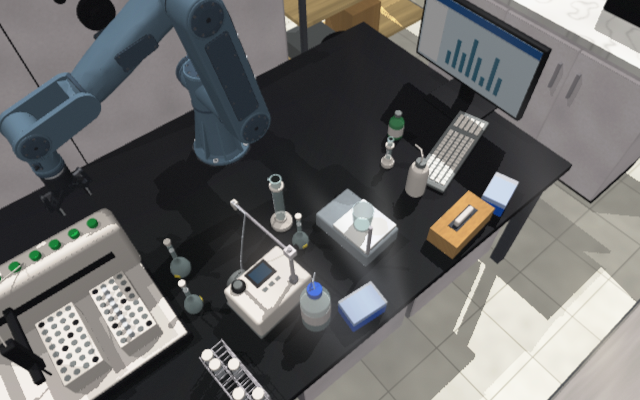

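View pics/side0.png

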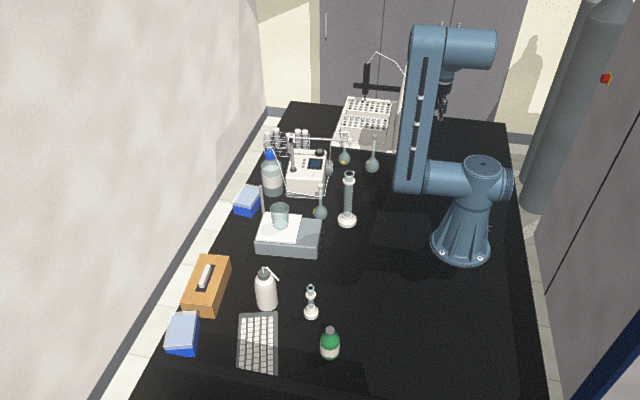

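View pics/wrist0.png

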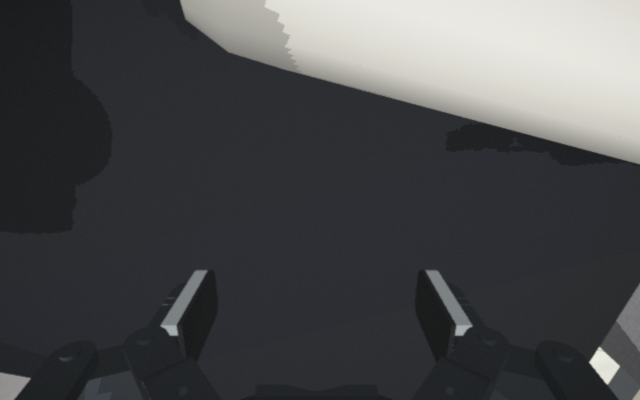

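```bash
python3 - <<'E'
from h import *
a=cv2.imread('pics/scene0.png')[150:350,130:450]; cv2.imwrite('pics/sc_z.png',cv2.resize(a,None,fx=2.5,fy=2.5,interpolation=cv2.INTER_CUBIC)[:500,:800])
a=cv2.imread('pics/side0.png')[110:270,230:430]; cv2.imwrite('pics/si_z.png',cv2.resize(a,None,fx=3.7,fy=3.7,interpolation=cv2.INTER_CUBIC))
E
```

```text
(no output)
```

View pics/sc_z.png

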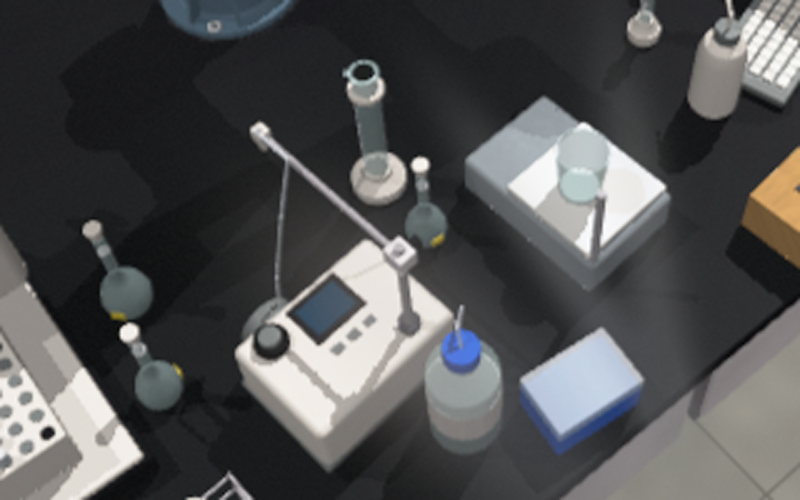

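View pics/si_z.png

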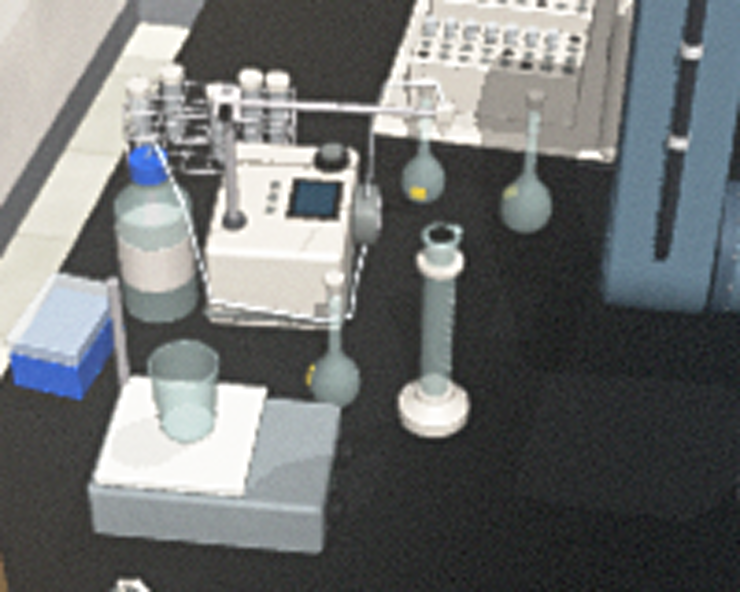

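```bash
python3 - <<'E'
from h import *
s=load('scene0');t=load('side0')
print('mouth scene',plane(s,275.6,179.6,.25),'side',plane(t,349.5,173.8,.25))
P=pts(s);Q=pts(t)
print('axes dist check', P[205:225:5,275:290:3].round(3).tolist())
for n,A,img in(('sc',P,s['p']),('si',Q,t['p'])):
    # pump top plane
    m=(abs(A[...,2]-.125)<.006)&(A[...,0]>.45)&(A[...,0]<.95)&(A[...,1]>-.45)&(A[...,1]<.2)&(img.min(-1)>60)
    nl,lab,st,ce=cv2.connectedComponentsWithStats(m.astype(np.uint8),connectivity=8)
    for i in range(1,nl):
        if st[i,4]>60:
            X=A[lab==i][:,:2]; r=cv2.minAreaRect((X*1000).astype(np.float32)); print(n,'z125',st[i],r)
    for lo,hi,tag in((.008,.06,'foot'),(.27,.34,'high'),(.137,.15,'key')):
        m=(A[...,2]>lo)&(A[...,2]<hi)&(A[...,0]>.3)&(A[...,0]<.95)&(A[...,1]>-.45)&(A[...,1]<.45)
        nl,lab,st,ce=cv2.connectedComponentsWithStats(m.astype(np.uint8),connectivity=8)
        for i in range(1,nl):
            if st[i,4]>15:
                X=A[lab==i]; print(n,tag,st[i],X.mean(0).round(3),X.min(0).round(3),X.max(0).round(3))
E
```

```text
mouth scene [ 0.46118986 -0.03746397  0.25      ] side [ 0.45027747 -0.0348433   0.25      ]
axes dist check [[[0.458, -0.052, 0.121], [0.468, -0.046, 0.127], [0.473, -0.038, 0.125], [0.406, 0.012, 0.006], [0.411, 0.022, 0.002]], [[0.46, -0.056, 0.098], [0.463, -0.046, 0.092], [0.47, -0.039, 0.094], [0.47, -0.028, 0.083], [0.428, 0.009, 0.001]], [[0.441, -0.049, 0.039], [0.466, -0.051, 0.071], [0.471, -0.042, 0.067], [0.472, -0.031, 0.059], [0.462, -0.013, 0.029]], [[0.452, -0.058, 0.029], [0.462, -0.052, 0.034], [0.47, -0.045, 0.038], [0.477, -0.037, 0.038], [0.474, -0.023, 0.022]]]
sc z125 [ 224  245   87   79 2908] ((673.7136840820312, -236.66351318359375), (159.84596252441406, 218.1478729248047), 7.151066780090332)
sc z125 [229 358  10  12  63] ((809.1931762695312, -440.06597900390625), (29.827863693237305, 19.902284622192383), 2.6942403316497803)
sc z125 [252 387  12  13  96] ((913.2626342773438, -436.4512939453125), (26.821836471557617, 30.029741287231445), 82.11262512207031)
sc foot [381 154  13  13 126] [0.503 0.427 0.028] [0.472 0.407 0.009] [0.525 0.45  0.06 ]
sc foot [405 
[... 3598 characters left out ...]
 0.297] [ 0.468 -0.22   0.27 ] [ 0.727 -0.135  0.325]
si key [315 149  10   7  38] [ 0.627 -0.304  0.143] [ 0.607 -0.321  0.137] [ 0.646 -0.283  0.15 ]
si key [261 164  21  10  68] [ 0.796 -0.133  0.145] [ 0.76  -0.172  0.137] [ 0.845 -0.114  0.15 ]
si key [344 195   9   5  18] [ 0.451 -0.024  0.143] [ 0.436 -0.038  0.138] [ 0.467 -0.017  0.15 ]
si key [273 208  14   6  34] [0.692 0.106 0.143] [0.665 0.095 0.137] [0.712 0.124 0.15 ]
si key [271 216  16   8  34] [0.68  0.159 0.143] [0.655 0.145 0.137] [0.711 0.167 0.15 ]
si key [255 274  19  11  84] [0.646 0.436 0.142] [0.621 0.406 0.137] [0.68 0.45 0.15]
si key [306 284   9   8  47] [0.495 0.436 0.141] [0.482 0.42  0.137] [0.508 0.45  0.146]
```

```bash
python3 - <<'E'
from h import *
a=cv2.imread('pics/scene0.png')[165:235,215:305]; a=cv2.resize(a,(720,560),interpolation=cv2.INTER_NEAREST)
b=cv2.imread('pics/side0.png')[115:185,305:365]; b=cv2.resize(b,(480,560),interpolation=cv2.INTER_NEAREST)
g=lambda x:np.clip(x.astype(float)*1.6+15,0,255).astype(np.uint8)
cv2.imwrite('pics/nz1.png',g(a)); cv2.imwrite('pics/nz2.png',g(b))
# gripper shape in tool frame
for f in('scene0','side0'):
    z=load(f);A=pts(z).reshape(-1,3);o=get_obs();R=Rm(o['eef_rot']);B=(A-o['eef_pos'])@R
    for lo in np.arange(-.22,.01,.02):
        m=(B[:,2]>lo)&(B[:,2]<lo+.02)&(abs(B[:,0])<.12)&(abs(B[:,1])<.12)
        if m.sum()>5: print(f,round(lo,2),m.sum(),B[m].min(0).round(3)[:2],B[m].max(0).round(3)[:2])
E
```

```text
scene0 -0.22 188 [-0.04  -0.043] [0.038 0.011]
scene0 -0.2 119 [-0.039 -0.044] [0.038 0.003]
scene0 -0.18 200 [-0.037 -0.041] [0.035 0.008]
scene0 -0.16 157 [-0.037 -0.045] [0.036 0.   ]
scene0 -0.14 88 [-0.063 -0.041] [0.062 0.003]
scene0 -0.12 272 [-0.068 -0.023] [0.068 0.016]
scene0 -0.1 201 [-0.072 -0.023] [0.071 0.012]
scene0 -0.08 246 [-0.075 -0.12 ] [0.12  0.015]
scene0 -0.06 420 [-0.071 -0.12 ] [0.12  0.011]
scene0 -0.04 134 [-0.058 -0.12 ] [0.112 0.01 ]
scene0 -0.02 10 [-0.056 -0.011] [0.05  0.007]
side0 -0.22 67 [-0.047 -0.027] [-0.008  0.04 ]
side0 -0.2 49 [-0.048 -0.028] [-0.017  0.036]
side0 -0.18 70 [-0.05  -0.029] [-0.014  0.036]
side0 -0.16 60 [-0.046 -0.025] [-0.018  0.033]
side0 -0.14 43 [-0.046 -0.024] [-0.012  0.037]
side0 -0.12 69 [-0.077 -0.02 ] [0.01  0.014]
side0 -0.1 47 [-0.078 -0.017] [0.011 0.012]
side0 -0.08 44 [-0.086 -0.017] [0.043 0.016]
side0 -0.06 20 [-0.064 -0.012] [0.052 0.013]
side0 -0.04 26 [-0.058 -0.011] [0.055 0.011]
side0 -0.02 9 [-0.053 -0.009] [0.055 0.012]
```

View pics/nz1.png

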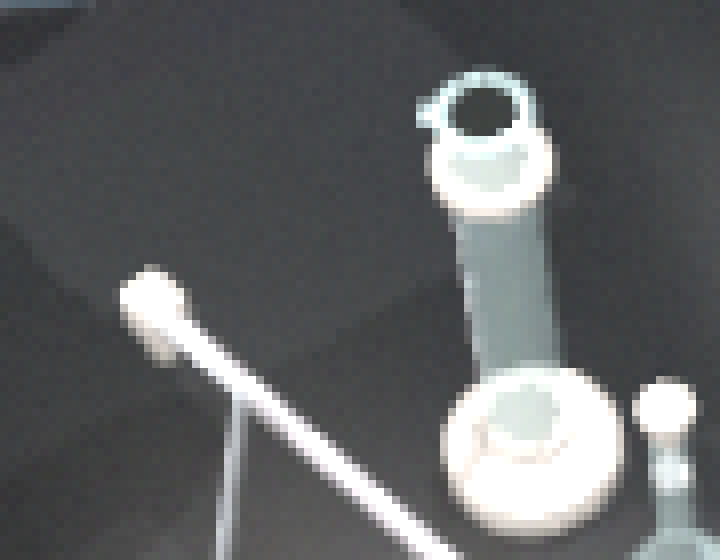

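View pics/nz2.png

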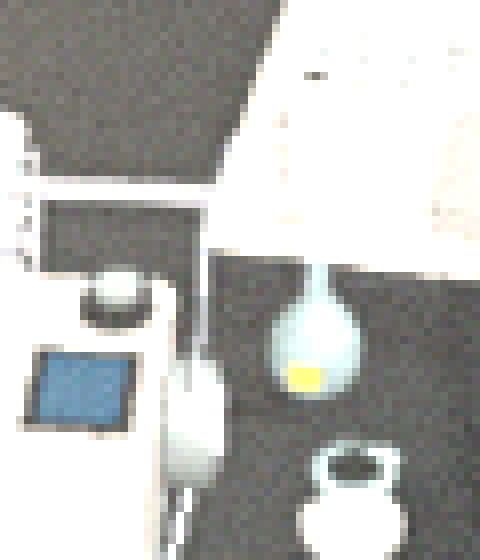

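Emit:
move_arm([
  {"tz": -0.04},
  {"tz": -0.08},
  {"tz": -0.1},
  {"tx": -0.03, "ty": -0.02, "tz": -0.1, "turn": -7},
  {"tx": -0.06, "ty": -0.043, "tz": -0.1, "turn": -14},
  {"tx": -0.09, "ty": -0.065, "tz": -0.1, "turn": -21},
  {"tx": -0.12, "ty": -0.086, "tz": -0.1, "turn": -28},
  {"tx": -0.15, "ty": -0.108, "tz": -0.1, "turn": -35},
  {"tx": -0.18, "ty": -0.129, "tz": -0.1, "turn": -42},
  {"tx": -0.21, "ty": -0.151, "tz": -0.1, "turn": -49},
  {"tx": -0.24, "ty": -0.172, "tz": -0.1, "turn": -56},
  {"tx": -0.27, "ty": -0.194, "tz": -0.1, "turn": -63},
  {"tx": -0.3, "ty": -0.215, "tz": -0.1, "turn": -70},
  {"tx": -0.33, "ty": -0.237, "tz": -0.1, "turn": -77},
  {"tx": -0.36, "ty": -0.258, "tz": -0.1, "turn": -84},
  {"tx": -0.39, "ty": -0.28, "tz": -0.1, "turn": -91},
  {"tx": -0.42, "ty": -0.301, "tz": -0.1, "turn": -98},
  {"tx": -0.45, "ty": -0.323, "tz": -0.1, "turn": -105},
  {"tx": -0.48, "ty": -0.345, "tz": -0.1, "turn": -112},
  {"tx": -0.48, "ty": -0.345, "tz": -0.1, "turn": -112},
])

```text
validation failed for argument at $.in...
```

```bash
python3 - <<'E'
from h import *
o=get_obs();R=Rm(o['eef_rot']);print(o['time_s'],o['eef_pos'],R.round(3).tolist(),o['q'])
s=load('scene0');print(plane(s,274.9,178.2,.25),plane(s,235.0,208.7,.262))
d=np.array([.42,.10,.33])-o['eef_pos'];print(d@R)
E
```

```text
0.15 [ 0.14046148 -0.55714461  0.23056611] [[0.244, -0.97, -0.0], [-0.97, -0.244, 0.001], [-0.001, -0.0, -1.0]] [-1.53031848e+00  1.81415886e-01  1.60777708e+00  1.81304194e-06
  1.35378764e+00 -2.06271267e-01]
[ 0.45529506 -0.0358961   0.25      ] [ 0.48125815 -0.19876659  0.262     ]
[-0.56909727 -0.43160927 -0.09853761]
```

Emit:
move_arm([
  {"tx": 0, "ty": 0, "tz": -0.04, "turn": 0},
  {"tx": 0, "ty": 0, "tz": -0.08, "turn": 0},
  {"tx": 0, "ty": 0, "tz": -0.1, "turn": 0},
])

```text
time_s: 0.4
eef_pos: [0.1406, -0.5586, 0.3357]
eef_rot: [0.002, 0.789, -0.615, 0.001]
wrist_force: [0.0, -0.2, 0.8]
opening: 1.006
```

Emit:
move_arm([
  {"tx": -0.03, "ty": -0.022, "tz": 0, "turn": -7},
  {"tx": -0.06, "ty": -0.044, "tz": 0, "turn": -14},
  {"tx": -0.09, "ty": -0.066, "tz": 0, "turn": -21},
  {"tx": -0.12, "ty": -0.088, "tz": 0, "turn": -28},
  {"tx": -0.15, "ty": -0.11, "tz": 0, "turn": -35},
  {"tx": -0.18, "ty": -0.132, "tz": 0, "turn": -42},
  {"tx": -0.21, "ty": -0.154, "tz": 0, "turn": -49},
  {"tx": -0.24, "ty": -0.176, "tz": 0, "turn": -56},
  {"tx": -0.27, "ty": -0.198, "tz": 0, "turn": -63},
  {"tx": -0.3, "ty": -0.22, "tz": 0, "turn": -70},
  {"tx": -0.33, "ty": -0.242, "tz": 0, "turn": -77},
  {"tx": -0.36, "ty": -0.264, "tz": 0, "turn": -84},
  {"tx": -0.39, "ty": -0.286, "tz": 0, "turn": -91},
  {"tx": -0.42, "ty": -0.308, "tz": 0, "turn": -98},
  {"tx": -0.45, "ty": -0.33, "tz": 0, "turn": -105},
  {"tx": -0.48, "ty": -0.352, "tz": 0, "turn": -112},
  {"tx": -0.51, "ty": -0.374, "tz": 0, "turn": -119},
  {"tx": -0.54, "ty": -0.396, "tz": 0, "turn": -126},
  {"tx": -0.57, "ty": -0.42, "tz": 0, "turn": -133},
  {"tx": -0.57, "ty": -0.42, "tz": 0, "turn": -140},
])

```text
time_s: 2.07
eef_pos: [0.4092, 0.1033, 0.3309]
eef_rot: [-0.001, 0.844, 0.536, 0.001]
wrist_force: [-0.9, 0.3, -0.4]
opening: 1.0
```

```bash
python3 - <<'E'
from h import *
o=get_obs();R=Rm(o['eef_rot']);print(o['time_s'],o['eef_pos'],R.round(3).tolist(),o['q'])
E
```

```text
2.0667 [0.40924913 0.10331066 0.33085024] [[0.425, 0.905, -0.0], [0.905, -0.425, 0.003], [0.002, -0.001, -1.0]] [-0.03762663 -0.25116673  1.82702158  0.0026108   1.56598886 -1.16998976]
```

Emit:
move_arm([
  {"tx": 0, "ty": 0, "tz": 0, "turn": -7},
  {"tx": 0, "ty": 0, "tz": 0, "turn": -14},
  {"tx": 0, "ty": 0, "tz": 0, "turn": -21},
  {"tx": 0, "ty": 0, "tz": 0, "turn": -28},
  {"tx": 0, "ty": 0, "tz": 0, "turn": -34},
  {"tx": 0, "ty": 0, "tz": 0, "turn": -34},
])

```text
time_s: 2.57
eef_pos: [0.4083, 0.0978, 0.331]
eef_rot: [-0.0, 0.654, 0.757, -0.0]
wrist_force: [-1.1, -0.1, -0.4]
opening: 1.003
```

```bash
python3 - <<'E'
from h import *
o=get_obs();R=Rm(o['eef_rot']);print(o['time_s'],o['eef_pos'],R.round(3).tolist(),o['q'])
for n in('scene','side','wrist'): snap(n,n+'1')
for f in('scene1','side1','wrist1'):
    z=load(f);A=pts(z);B=(A-o['eef_pos'])@R
    B=B[z['d']>0.05]
    for lo in np.arange(-.20,.01,.01):
        m=(B[:,2]>lo)&(B[:,2]<lo+.01)&(abs(B[:,0])<.11)&(abs(B[:,1])<.06)
        if m.sum()>5: print(f,round(lo,2),m.sum(),np.percentile(B[m],[2,98],axis=0).round(3)[:,:2].tolist())
for n in('scene','side'):
    a=cv2.imread(f'pics/{n}1.png')
    z=load(n+'1');u,v=map(int,proj(z,o['eef_pos'])); c=a[max(0,v-80):v+60,max(0,u-80):u+80]; cv2.imwrite(f'pics/{n}1z.png',cv2.resize(c,None,fx=4,fy=4,interpolation=cv2.INTER_CUBIC))
print(plane(load('side0'),348.9,172.9,.25))
E
```

```text
2.5667 [0.40830701 0.09781651 0.3310368 ] [[-0.145, 0.989, -0.001], [0.989, 0.145, 0.0], [0.0, -0.001, -1.0]] [-4.92711078e-02 -2.56162337e-01  1.83058374e+00  2.32255618e-05
  1.56769188e+00 -1.76591559e+00]
scene1 -0.2 86 [[-0.039, -0.017], [0.022, 0.04]]
scene1 -0.19 18 [[-0.037, -0.01], [0.018, 0.039]]
scene1 -0.18 101 [[-0.037, -0.017], [0.02, 0.038]]
scene1 -0.17 75 [[-0.038, -0.015], [0.016, 0.04]]
scene1 -0.16 63 [[-0.038, -0.012], [0.025, 0.04]]
scene1 -0.15 70 [[-0.038, -0.011], [0.019, 0.04]]
scene1 -0.14 60 [[-0.037, -0.015], [0.022, 0.039]]
scene1 -0.13 28 [[-0.052, -0.01], [0.06, 0.023]]
scene1 -0.12 102 [[-0.068, -0.011], [0.066, 0.016]]
scene1 -0.11 81 [[-0.07, -0.009], [0.062, 0.021]]
scene1 -0.1 82 [[-0.072, -0.008], [0.069, 0.021]]
scene1 -0.09 74 [[-0.072, -0.01], [0.069, 0.019]]
scene1 -0.08 86 [[-0.073, -0.01], [0.072, 0.018]]
scene1 -0.07 74 [[-0.074, -0.009], [0.073, 0.015]]
scene1 -0.06 27 [[-0.067, -0.003], [0.076, 0.016]]
scene1 -0.05 27 [[-0.056, -0.007], [0.052, 0.013]]
scene1 -0.04 27 [[-0.056, -0.006], [0.056, 0.014]]
scene1 -0.03 29 [[-0.056, -0.008], 
[... 700 characters left out ...]
de1 -0.07 23 [[0.054, -0.012], [0.077, 0.013]]
side1 -0.05 13 [[-0.042, -0.01], [0.058, 0.01]]
side1 -0.04 14 [[0.046, -0.01], [0.057, 0.008]]
side1 -0.03 13 [[0.049, -0.009], [0.058, 0.008]]
side1 -0.02 6 [[0.047, -0.009], [0.052, 0.008]]
wrist1 -0.09 2335 [[-0.04, -0.017], [0.039, -0.012]]
wrist1 -0.08 8413 [[-0.072, -0.017], [0.072, -0.007]]
wrist1 -0.07 9206 [[-0.071, -0.013], [0.071, 0.003]]
wrist1 -0.06 2290 [[-0.064, -0.013], [0.064, 0.001]]
wrist1 -0.05 2230 [[-0.055, -0.011], [0.055, 0.01]]
wrist1 -0.04 2005 [[-0.056, -0.011], [0.055, 0.011]]
wrist1 -0.03 1581 [[-0.055, -0.011], [0.055, 0.011]]
wrist1 -0.02 474 [[-0.048, -0.011], [0.048, 0.011]]
[ 0.45340687 -0.03986671  0.25      ]
```

View pics/scene1z.png

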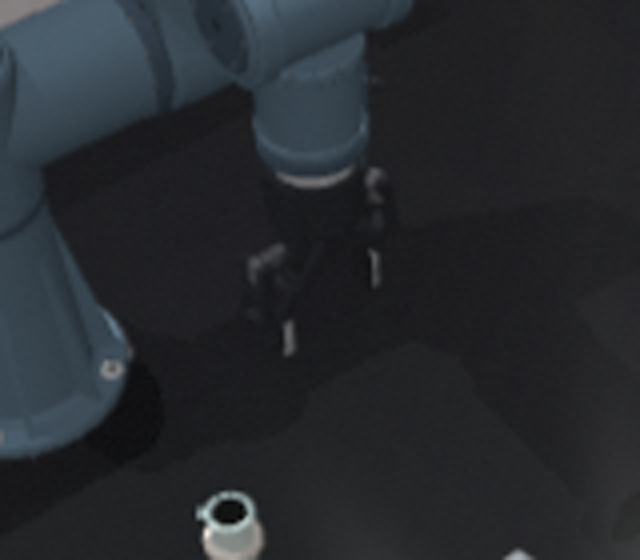

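View pics/side1z.png

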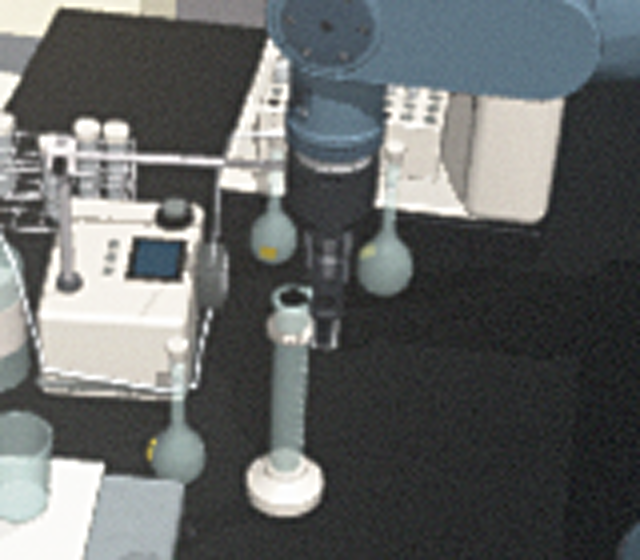

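View pics/wrist1.png

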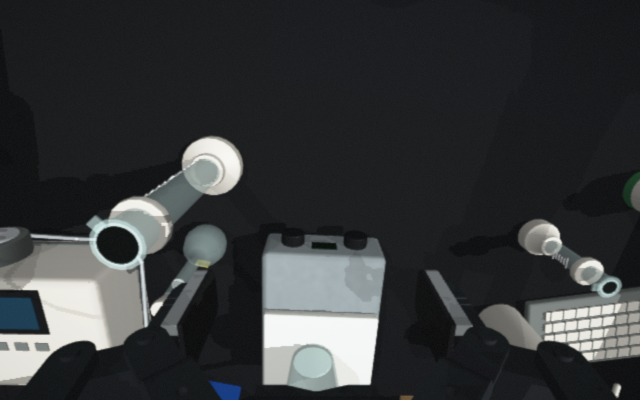

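Emit:
move_arm([
  {"tx": -0.012, "ty": 0.026, "tz": 0.0, "turn": 0},
  {"tx": -0.012, "ty": 0.026, "tz": 0.04, "turn": 0},
  {"tx": -0.012, "ty": 0.026, "tz": 0.08, "turn": 0},
  {"tx": -0.012, "ty": 0.026, "tz": 0.12, "turn": 0},
  {"tx": -0.012, "ty": 0.026, "tz": 0.16, "turn": 0},
  {"tx": -0.012, "ty": 0.026, "tz": 0.2, "turn": 0},
  {"tx": -0.012, "ty": 0.026, "tz": 0.24, "turn": 0},
  {"tx": -0.012, "ty": 0.026, "tz": 0.27, "turn": 0},
  {"tx": -0.012, "ty": 0.026, "tz": 0.29, "turn": 0},
  {"tx": -0.012, "ty": 0.026, "tz": 0.3, "turn": 0},
  {"tx": -0.012, "ty": 0.026, "tz": 0.3, "turn": 0},
])

```text
time_s: 3.63
eef_pos: [0.4341, 0.0896, 0.0293]
eef_rot: [-0.002, 0.656, 0.755, -0.001]
wrist_force: [-0.5, -0.5, 0.3]
opening: 0.998
```

```bash
python3 - <<'E'
from h import *
o=get_obs();R=Rm(o['eef_rot']);print(o['time_s'],o['eef_pos'],R.round(3).tolist())
for n in('scene','side','wrist'): snap(n,n+'2')
a=cv2.imread('pics/scene2.png')[120:260,190:350]; cv2.imwrite('pics/sc2z.png',cv2.resize(a,None,fx=4,fy=4,interpolation=cv2.INTER_CUBIC))
print((np.array([.4545,-.038,0])-o['eef_pos'])@R)
E
```

```text
3.6333 [0.43414087 0.08956625 0.02931127] [[-0.14, 0.99, -0.005], [0.99, 0.14, 0.0], [0.001, -0.005, -1.0]]
[-0.12918686  0.00245296  0.02918101]
```

View pics/sc2z.png

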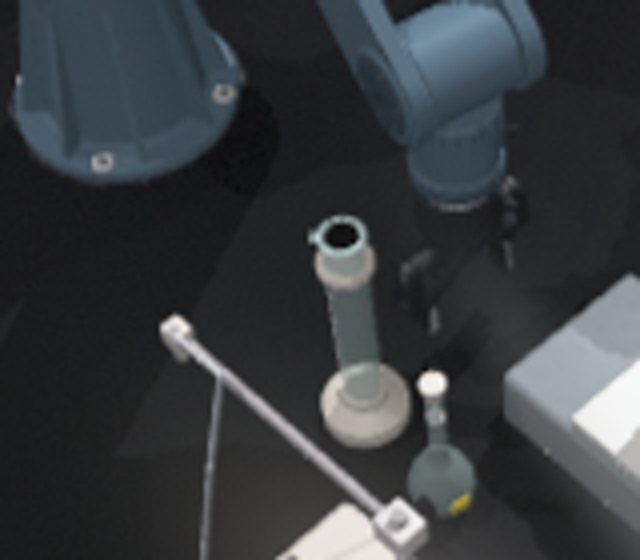

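View pics/wrist2.png

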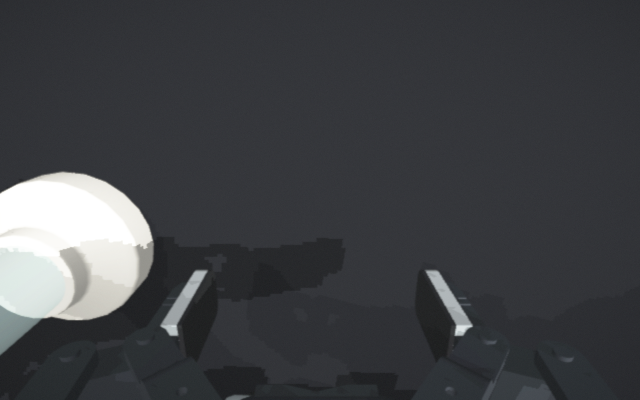

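```bash
python3 - <<'E'
from h import *
z=load('wrist2');o=get_obs();R=Rm(o['eef_rot']);A=pts(z)
m=(A[...,2]>.012)&(A[...,2]<.02)&(z['d']>0)&(A[...,1]<.05)&(z['p'].min(-1)>90)
X=A[m][:,:2];print(len(X))
import scipy.optimize as so
# keep outermost
r=so.least_squares(lambda c:np.maximum(-.05,np.hypot(*(X-c).T)-.039),[.4545,-.038],loss='soft_l1',f_scale=.001);print(r.x,np.percentile(np.hypot(*(X-r.x).T),[2,20,50,80,98]))
print((np.array([*r.x,0])-o['eef_pos'])@R)
n=(A[...,2]>.003)&(A[...,2]<.01)&(z['d']>0)&(A[...,1]<.05)&(z['p'].min(-1)>90);X=A[n][:,:2];r=so.least_squares(lambda c:np.hypot(*(X-c).T)-.039,[.4545,-.038],loss='soft_l1',f_scale=.001);print(n.sum(),r.x)
E
```

```text
2086
[ 0.45498345 -0.03788223] [0.03667319 0.03823139 0.03903175 0.03944994 0.0400383 ]
[-0.12854617 -0.00050952  0.0326878 ]
1071 [ 0.45471248 -0.03763743]
```

Emit:
move_arm([
  {"tx": 0, "ty": 0, "tz": 0.015, "turn": 0},
  {"tx": 0, "ty": 0, "tz": 0.03, "turn": 0},
  {"tx": 0, "ty": 0, "tz": 0.036, "turn": 0},
  {"tx": -0.01, "ty": 0, "tz": 0.036, "turn": 0},
  {"tx": -0.018, "ty": 0, "tz": 0.036, "turn": 0},
  {"tx": -0.023, "ty": 0, "tz": 0.036, "turn": 0},
  {"tx": -0.028, "ty": 0, "tz": 0.036, "turn": 0},
  {"tx": -0.032, "ty": 0, "tz": 0.036, "turn": 0},
  {"tx": -0.036, "ty": 0, "tz": 0.036, "turn": 0},
  {"tx": -0.04, "ty": 0, "tz": 0.036, "turn": 0},
  {"tx": -0.044, "ty": 0, "tz": 0.036, "turn": 0},
  {"tx": -0.044, "ty": 0, "tz": 0.036, "turn": 0},
])

```text
time_s: 4.78
eef_pos: [0.4426, 0.0454, -0.0045]
eef_rot: [0.0, 0.655, 0.755, 0.0]
wrist_force: [-0.1, 0.8, 1.2]
opening: 1.0
```

```bash
cat > chk.py <<'E'
from h import *
import sys,scipy.optimize as so
k=sys.argv[1]
o=get_obs();R=Rm(o['eef_rot']);print(o['time_s'],o['eef_pos'],o['wrist_force'])
snap('wrist','wrist'+k);snap('scene','scene'+k)
z=load('wrist'+k);A=pts(z)
m=(A[...,2]>.012)&(A[...,2]<.02)&(z['d']>0)&(A[...,1]<.1)&(z['p'].min(-1)>90)
X=A[m][:,:2];g=o['eef_pos']+R@[-.096,0,0]
X=X[np.hypot(*(X-g[:2]).T)<.06]
r=so.least_squares(lambda c:np.hypot(*(X-c).T)-.039,g[:2],loss='soft_l1',f_scale=.001);print(len(X),'cyl',r.x,'tool',(np.array([*r.x,0])-o['eef_pos'])@R,'to target tool',(np.array([.481,-.2007,0])-[*r.x,0])@R)
a=cv2.imread(f'pics/scene{k}.png')[150:260,190:330]; cv2.imwrite(f'pics/sc{k}z.png',cv2.resize(a,None,fx=5,fy=5,interpolation=cv2.INTER_CUBIC))
E
python3 chk.py 3
```

```text
4.7833 [ 0.4425851   0.04542513 -0.00449026] [-0.11124862  0.82670382  1.23628847]
2659 cyl [ 0.45615244 -0.04757664] tool [-0.09398684  0.00029665 -0.00446647] to target tool [-1.55097877e-01  2.96855265e-03  4.06702695e-05]
```

View pics/sc3z.png

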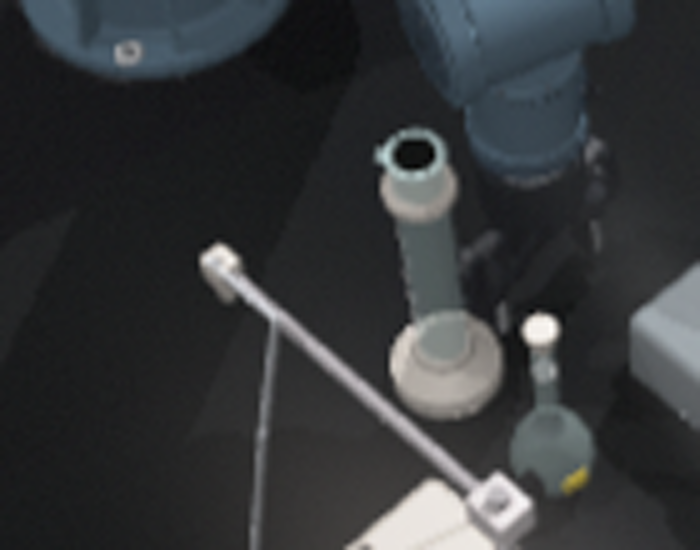

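View pics/wrist3.png

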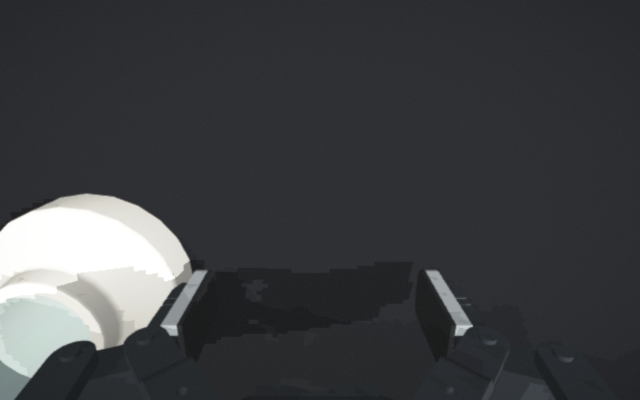

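Emit:
move_arm([
  {"tx": -0.004, "ty": 0, "tz": 0, "turn": 0},
  {"tx": -0.01, "ty": 0, "tz": 0, "turn": 0},
  {"tx": -0.018, "ty": 0, "tz": 0, "turn": 0},
  {"tx": -0.026, "ty": 0, "tz": 0, "turn": 0},
  {"tx": -0.034, "ty": 0.001, "tz": 0, "turn": 0},
  {"tx": -0.042, "ty": 0.001, "tz": 0, "turn": 0},
  {"tx": -0.05, "ty": 0.001, "tz": 0, "turn": 0},
  {"tx": -0.058, "ty": 0.001, "tz": 0, "turn": 0},
  {"tx": -0.066, "ty": 0.002, "tz": 0, "turn": 0},
  {"tx": -0.072, "ty": 0.002, "tz": 0, "turn": 0},
  {"tx": -0.076, "ty": 0.002, "tz": 0, "turn": 0},
  {"tx": -0.078, "ty": 0.002, "tz": 0, "turn": 0},
  {"tx": -0.078, "ty": 0.002, "tz": 0, "turn": 0},
])

```text
time_s: 5.97
eef_pos: [0.4553, -0.0314, -0.0047]
eef_rot: [0.0, 0.655, 0.755, -0.0]
wrist_force: [-0.3, 0.1, 0.6]
opening: 1.001
```

```bash
python3 chk.py 4
```

```text
5.9667 [ 0.45533259 -0.0314132  -0.00468759] [-0.26346741  0.07280862  0.55514028]
2745 cyl [ 0.4637363  -0.12509091] tool [-0.09392707 -0.00490072 -0.0046689 ] to target tool [-7.72887539e-02  6.42012105e-03  1.65428245e-05]
```

View pics/sc4z.png

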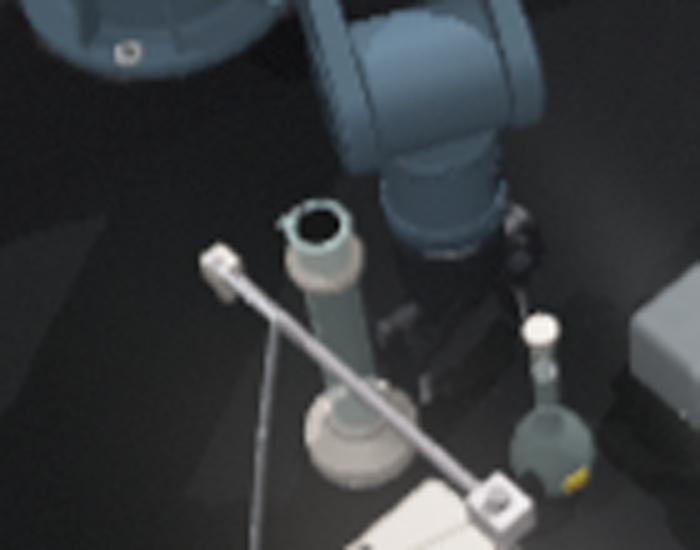

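Emit:
move_arm([
  {"tx": 0.008, "ty": 0, "tz": 0, "turn": 0},
  {"tx": 0.008, "ty": -0.005, "tz": 0, "turn": -2},
  {"tx": 0.008, "ty": -0.012, "tz": 0, "turn": -5},
  {"tx": 0.007, "ty": -0.016, "tz": 0, "turn": -7},
  {"tx": 0.005, "ty": -0.016, "tz": 0, "turn": -7},
  {"tx": 0.001, "ty": -0.016, "tz": 0, "turn": -7},
  {"tx": -0.004, "ty": -0.016, "tz": 0, "turn": -7},
  {"tx": -0.01, "ty": -0.0155, "tz": 0, "turn": -7},
  {"tx": -0.018, "ty": -0.015, "tz": 0, "turn": -7},
  {"tx": -0.026, "ty": -0.0145, "tz": 0, "turn": -7},
  {"tx": -0.034, "ty": -0.0135, "tz": 0, "turn": -7},
  {"tx": -0.042, "ty": -0.013, "tz": 0, "turn": -7},
  {"tx": -0.05, "ty": -0.012, "tz": 0, "turn": -7},
  {"tx": -0.054, "ty": -0.012, "tz": 0, "turn": -7},
  {"tx": -0.057, "ty": -0.0115, "tz": 0, "turn": -7},
  {"tx": -0.057, "ty": -0.0115, "tz": 0, "turn": -7},
])

```text
time_s: 7.4
eef_pos: [0.4522, -0.0898, -0.0046]
eef_rot: [0.0, 0.608, 0.794, -0.0]
wrist_force: [0.3, 0.0, 0.1]
opening: 1.003
```

```bash
python3 chk.py 5; python3 - <<'E'
from h import *
snap('side','side5')
a=cv2.imread('pics/side5.png')[100:220,280:420]; cv2.imwrite('pics/si5z.png',cv2.resize(a,None,fx=5,fy=5,interpolation=cv2.INTER_CUBIC))
E
```

```text
7.4 [ 0.45217512 -0.08976307 -0.00464821] [0.30710596 0.02184371 0.14645329]
2641 cyl [ 0.48023825 -0.17965332] tool [-0.09409876  0.00368411 -0.00461016] to target tool [-2.05187136e-02 -4.74609877e-03  6.85194354e-06]
```

View pics/sc5z.png

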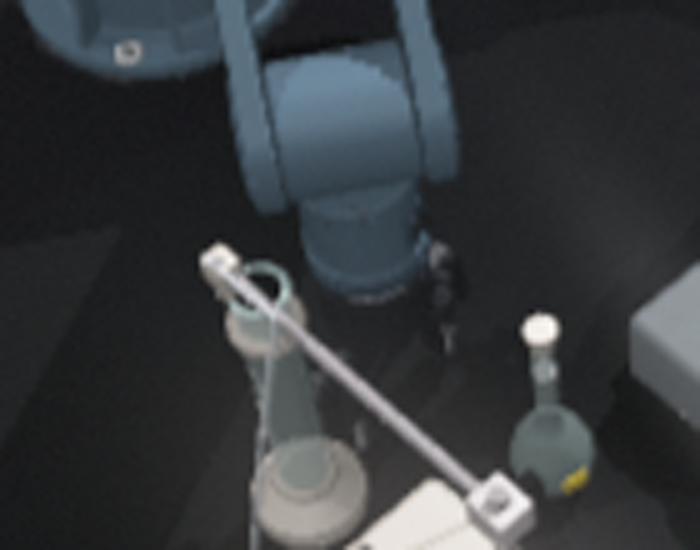

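View pics/wrist5.png

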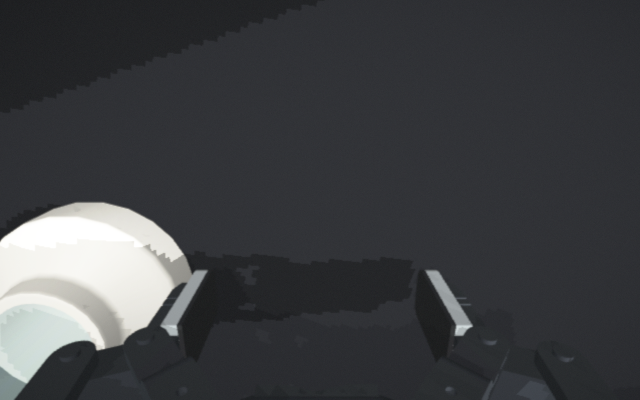

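View pics/si5z.png

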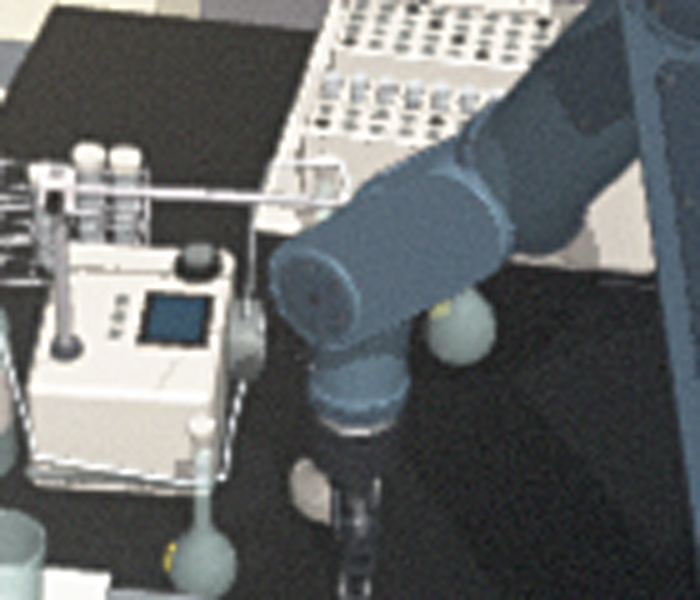

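```bash
python3 - <<'E'
from h import *
s=load('scene5');t=load('side0')
print(plane(s,241.6,207.8,.25),plane(s,235.2,209.2,.262),plane(s,234.6,209.0,.262))
print(proj(s,[.481,-.2,.262]),proj(s,[.4802,-.1797,.25]),proj(t,[.481,-.2,.262]),proj(t,[.481,-.2,.29]))
a=cv2.imread('pics/side2.png')[120:160,335:375]; cv2.imwrite('pics/si2z.png',cv2.resize(a,None,fx=14,fy=14,interpolation=cv2.INTER_NEAREST))
a=cv2.imread('pics/scene5.png')[190:225,220:260]; a=np.clip(a*1.6,0,255).astype(np.uint8); cv2.imwrite('pics/sc5zz.png',cv2.resize(a,None,fx=14,fy=14,interpolation=cv2.INTER_NEAREST))
E
```

```text
[ 0.48295875 -0.17864659  0.25      ] [ 0.4831474  -0.19929561  0.262     ] [ 0.48140967 -0.2002717   0.262     ]
(np.float64(234.60137582772023), np.float64(208.8636833703174)) (np.float64(240.7945508268877), np.float64(207.4000229762487)) (np.float64(348.83004096733197), np.float64(145.92751034759823)) (np.float64(349.0900684975279), np.float64(140.0539021564585))
```

View pics/si2z.png

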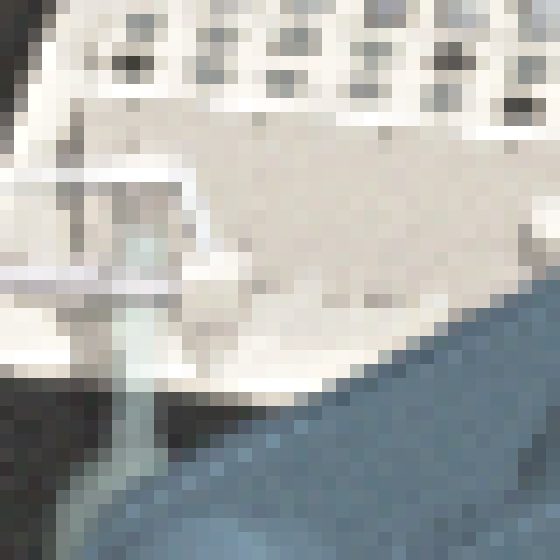

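View pics/sc5zz.png

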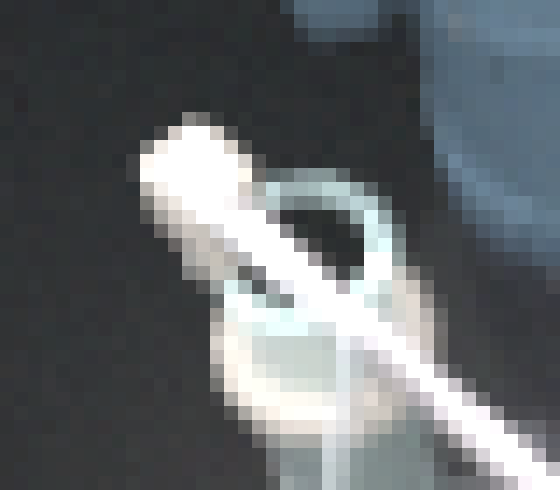

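Emit:
move_arm([
  {"tx": 0.01, "ty": 0, "tz": 0, "turn": 0},
  {"tx": 0.012, "ty": 0.006, "tz": 0, "turn": 4},
  {"tx": 0.01, "ty": 0.015, "tz": 0, "turn": 8},
  {"tx": 0.008, "ty": 0.024, "tz": 0, "turn": 12},
  {"tx": 0.006, "ty": 0.03, "tz": 0, "turn": 15},
  {"tx": 0.0045, "ty": 0.03, "tz": 0, "turn": 15},
  {"tx": 0.0, "ty": 0.029, "tz": 0, "turn": 15},
  {"tx": -0.004, "ty": 0.028, "tz": 0, "turn": 15},
  {"tx": -0.009, "ty": 0.0265, "tz": 0, "turn": 15},
  {"tx": -0.014, "ty": 0.025, "tz": 0, "turn": 15},
  {"tx": -0.019, "ty": 0.024, "tz": 0, "turn": 15},
  {"tx": -0.022, "ty": 0.023, "tz": 0, "turn": 15},
  {"tx": -0.024, "ty": 0.0225, "tz": 0, "turn": 15},
  {"tx": -0.024, "ty": 0.0225, "tz": 0, "turn": 15},
])

```text
time_s: 8.72
eef_pos: [0.4799, -0.107, -0.0047]
eef_rot: [0.0, 0.706, 0.708, -0.0]
wrist_force: [0.8, -0.1, -0.5]
opening: 1.001
```

```bash
python3 chk.py 6; python3 - <<'E'
from h import *
a=cv2.imread('pics/scene6.png')[190:225,215:255]; a=np.clip(a*1.6,0,255).astype(np.uint8); cv2.imwrite('pics/sc6zz.png',cv2.resize(a,None,fx=14,fy=14,interpolation=cv2.INTER_NEAREST))
E
```

```text
8.7167 [ 0.47991049 -0.10695981 -0.00468115] [ 0.83982129 -0.14513505 -0.50580786]
2678 cyl [ 0.48076743 -0.20134811] tool [-0.09439075  0.00068833 -0.00465948] to target tool [ 6.47690181e-04  2.33728867e-04 -1.10242358e-07]
```

View pics/sc6zz.png

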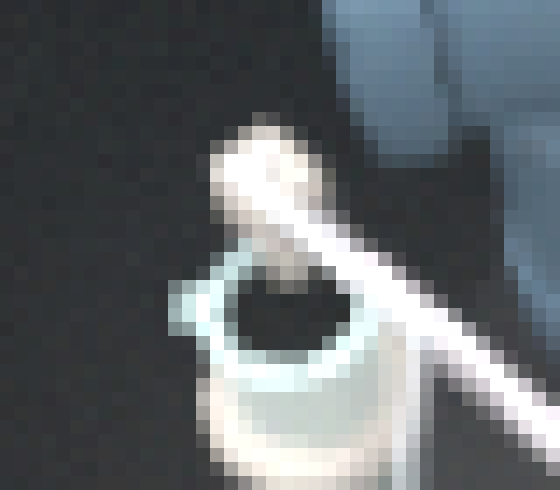

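View pics/sc6z.png

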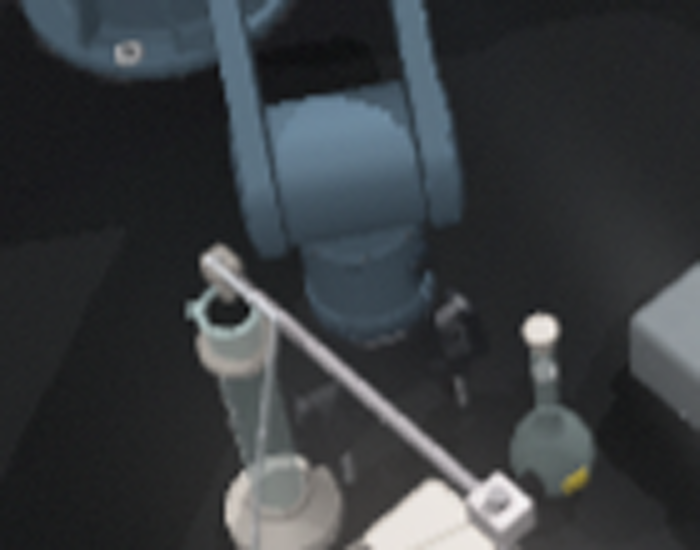

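```bash
python3 - <<'E'
from h import *
s=load('scene6')
for h in(.25,.262,.29): print(h,proj(s,[.4808,-.2013,h]))
for u,v in((235.0,209.7),(235,209.2)): print(plane(s,u,v,.262))
print(plane(s,235.5,211.9,.25))
E
```

```text
0.25 (np.float64(234.83435147211213), np.float64(211.33362708659138))
0.262 (np.float64(234.1943864943423), np.float64(209.05177890091008))
0.29 (np.float64(232.66713859469743), np.float64(203.60624989550323))
[ 0.48427902 -0.20073647  0.262     ]
[ 0.48276969 -0.19975224  0.262     ]
[ 0.48378105 -0.20088954  0.25      ]
```

```bash
python3 - <<'E'
from h import *
o=get_obs();q=o['q'];print(q,np.hypot(*o['eef_pos'][:2]),o['eef_pos'])
D=[((.1815576,1.60799),(np.hypot(.14045554,.55700801),.23038)),((-.256162,1.830584),(np.hypot(.408307,.0978165),.331037)),((q[1],q[2]),(np.hypot(*o['eef_pos'][:2]),o['eef_pos'][2]))]
A=[];b=[]
for (a,c),(r,z) in D:
    A.append([np.sin(a),np.sin(a+c),0]);b.append(r);A.append([np.cos(a),np.cos(a+c),1]);b.append(z)
x,res,_,_=np.linalg.lstsq(np.array(A),np.array(b),rcond=None);print(x,np.array(A)@x-b)
# arm lower envelope from scene1 & side1 & scene6: points in base radial frame
for f,p in(('scene1',[.4083,.0978,.331]),('side1',[.4083,.0978,.331]),('side5',[.4522,-.0898,-.0046]),('scene6',o['eef_pos'])):
    z=load(f);P=pts(z)[z['d']>0];e=np.array(p[:2]);r0=np.hypot(*e);e=e/r0;n=np.array([-e[1],e[0]])
    r=P[:,:2]@e-r0;l=P[:,:2]@n;h=P[:,2]-p[2]
    for lo in np.arange(-.3,.1,.05):
        m=(r>lo)&(r<lo+.05)&(abs(l)<.10)&(h>.14)&(P[:,2]>.335)
        if m.sum()>10: print(f,round(lo,2),m.sum(),'h',np.percentile(h[m],[1,99]).round(3),'lat',np.percentile(l[m],[1,99]).round(3))
E
```

```text
[-4.60350583e-01  3.59271793e-01  1.94943664e+00 -1.56220772e-04
  8.32627567e-01 -2.03324461e+00] 0.4916088846349493 [ 0.47992536 -0.1065408  -0.00466409]
[0.347024   0.50990237 0.00346727] [-0.01403354  0.00375313  0.00211336  0.00628198  0.0076661  -0.01003511]
scene1 -0.3 44 h [0.315 0.348] lat [0.015 0.032]
scene1 -0.25 174 h [0.311 0.364] lat [0.006 0.023]
scene1 -0.2 413 h [0.283 0.37 ] lat [-0.017  0.085]
scene1 -0.15 1043 h [0.279 0.365] lat [-0.031  0.088]
scene1 -0.1 588 h [0.278 0.366] lat [-0.046  0.084]
scene1 -0.05 732 h [0.152 0.366] lat [-0.066  0.069]
scene1 -0.0 2305 h [0.144 0.364] lat [-0.069  0.05 ]
scene1 0.05 124 h [0.294 0.351] lat [0.017 0.046]
side1 -0.3 160 h [0.383 0.403] lat [0.025 0.1  ]
side1 -0.25 222 h [0.37  0.392] lat [0.036 0.099]
side1 -0.2 408 h [0.291 0.377] lat [-0.009  0.1  ]
side1 -0.15 693 h [0.281 0.366] lat [-0.023  0.1  ]
side1 -0.1 851 h [0.279 0.366] lat [-0.034  0.093]
side1 -0.05 1161 h [0.145 0.367] lat [-0.048  0.078]
side1 -0.0 1115 h [0.144 0.366] lat [-0.053  0.069]
side1 0.05 44 h [0.294 0.345] lat [0.041 0.053]
side5 -0.3 71 h [0.779 0.794] lat [0.01  0.099]
side5 -0.25 21 h [0.486 0.526] lat [0.061 0.099]
side5 -0.2 275 h [0.406 0.625] lat [0.026 0.1  ]
side5 -0.15 503 h [0.386 0.569] lat [0.05  0.098]
side5 -0.1 416 h [0.344 0.485] lat [-0.031  0.091]
side5 -0.05 281 h [0.341 0.434] lat [-0.047  0.078]
side5 -0.0 125 h [0.34  0.391] lat [-0.055  0.068]
scene6 -0.3 768 h [0.652 0.748] lat [-0.003  0.096]
scene6 -0.25 1464 h [0.59  0.723] lat [-0.006  0.099]
scene6 -0.2 1489 h [0.505 0.64 ] lat [-0.014  0.098]
scene6 -0.15 1351 h [0.4   0.562] lat [-0.028  0.091]
scene6 -0.1 704 h [0.364 0.483] lat [-0.043  0.081]
scene6 -0.05 471 h [0.346 0.435] lat [-0.06   0.071]
scene6 -0.0 673 h [0.34 0.39] lat [-0.064  0.06 ]
scene6 0.05 11 h [0.34  0.346] lat [0.034 0.049]
```

Emit:
move_arm([
  {"tx": 0.01, "ty": 0, "tz": 0, "turn": 0},
  {"tx": 0.025, "ty": 0, "tz": 0, "turn": 0},
  {"tx": 0.045, "ty": 0, "tz": 0, "turn": 0},
  {"tx": 0.05, "ty": -0.015, "tz": 0, "turn": 0},
  {"tx": 0.05, "ty": -0.03, "tz": -0.01, "turn": 0},
  {"tx": 0.05, "ty": -0.03, "tz": -0.05, "turn": 0},
  {"tx": 0.05, "ty": -0.03, "tz": -0.09, "turn": 0},
  {"tx": 0.05, "ty": -0.03, "tz": -0.13, "turn": 0},
  {"tx": 0.05, "ty": -0.03, "tz": -0.17, "turn": 0},
  {"tx": 0.05, "ty": -0.03, "tz": -0.21, "turn": 0},
  {"tx": 0.05, "ty": -0.03, "tz": -0.25, "turn": 0},
  {"tx": 0.05, "ty": -0.03, "tz": -0.29, "turn": 0},
  {"tx": 0.05, "ty": -0.03, "tz": -0.33, "turn": 0},
  {"tx": 0.05, "ty": -0.03, "tz": -0.37, "turn": 0},
  {"tx": 0.05, "ty": -0.03, "tz": -0.395, "turn": 0},
  {"tx": 0.05, "ty": -0.03, "tz": -0.395, "turn": 0},
])

```text
time_s: 10.15
eef_pos: [0.4516, -0.0562, 0.397]
eef_rot: [0.005, 0.706, 0.708, 0.002]
wrist_force: [0.4, 0.1, 0.6]
opening: 0.999
```

```bash
python3 - <<'E'
from h import *
o=get_obs();R=Rm(o['eef_rot']);print(o['time_s'],o['eef_pos'],R.round(3).tolist())
for n in('scene','side','wrist'): snap(n,n+'7')
a=cv2.imread('pics/scene7.png')[190:225,215:255]; a=np.clip(a*1.6,0,255).astype(np.uint8); cv2.imwrite('pics/sc7zz.png',cv2.resize(a,None,fx=14,fy=14,interpolation=cv2.INTER_NEAREST))
print((np.array([.6305,-.311,.39])-o['eef_pos'])@R)
E
```

```text
10.15 [ 0.45159356 -0.05624664  0.39697099] [[-0.003, 1.0, 0.01], [1.0, 0.003, -0.004], [-0.004, 0.01, -1.0]]
[-0.25530289  0.17798608  0.00983735]
```

View pics/sc7zz.png

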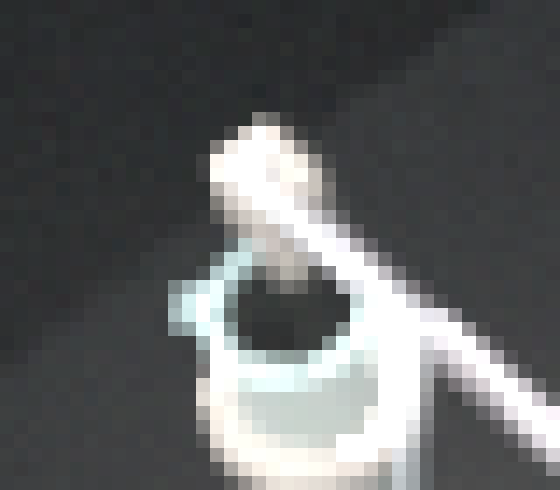

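View pics/wrist7.png

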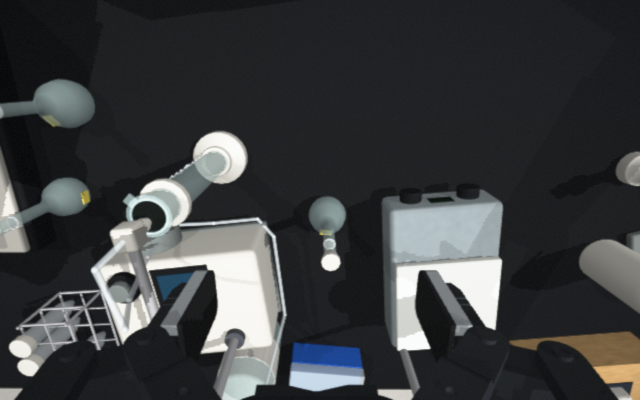

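```bash
python3 - <<'E'
from h import *
z=load('wrist7')
a=z['p'][180:320,80:240,::-1]; cv2.imwrite('pics/w7z.png',cv2.resize(a,None,fx=5,fy=5,interpolation=cv2.INTER_CUBIC)[:600])
A=pts(z);m=(A[...,2]>.139)&(A[...,2]<.148)&(abs(A[...,0]-.63)<.03)&(abs(A[...,1]+.31)<.03)&(z['d']>0);print(m.sum(),A[m].mean(0),A[m].min(0),A[m].max(0))
E
```

```text
229 [ 0.6239062  -0.30705736  0.14428053] [ 0.60974505 -0.32807692  0.139007  ] [ 0.64796432 -0.28839306  0.14799831]
```

View pics/w7z.png

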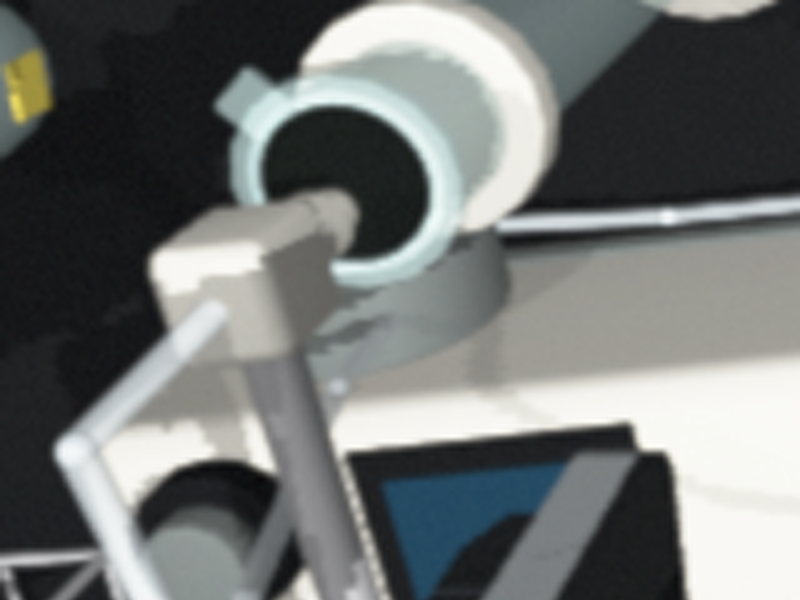

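```bash
python3 - <<'E'
from h import *
z=load('wrist7')
print(plane(z,148.8,216.6,.25),plane(z,146.7,223.3,.262))
print('key surround front', plane(z,80+218/5,180+540/5,.143))
E
```

```text
[ 0.48082967 -0.20210417  0.25      ] [ 0.48206606 -0.19865264  0.262     ]
key surround front [ 0.62388556 -0.30523769  0.143     ]
```

Emit:
move_arm([
  {"tx": -0.03, "ty": 0.021, "tz": 0, "turn": 0},
  {"tx": -0.06, "ty": 0.042, "tz": 0, "turn": 0},
  {"tx": -0.09, "ty": 0.063, "tz": 0, "turn": 0},
  {"tx": -0.12, "ty": 0.084, "tz": 0, "turn": 0},
  {"tx": -0.15, "ty": 0.105, "tz": 0, "turn": 0},
  {"tx": -0.18, "ty": 0.126, "tz": 0, "turn": 0},
  {"tx": -0.21, "ty": 0.147, "tz": 0, "turn": 0},
  {"tx": -0.24, "ty": 0.168, "tz": 0, "turn": 0},
  {"tx": -0.255, "ty": 0.178, "tz": 0, "turn": 0},
  {"tx": -0.255, "ty": 0.178, "tz": 0, "turn": 0},
  {"tx": -0.255, "ty": 0.178, "tz": 0.04, "turn": 0},
  {"tx": -0.255, "ty": 0.178, "tz": 0.08, "turn": 0},
  {"tx": -0.255, "ty": 0.178, "tz": 0.12, "turn": 0},
  {"tx": -0.255, "ty": 0.178, "tz": 0.15, "turn": 0},
  {"tx": -0.255, "ty": 0.178, "tz": 0.17, "turn": 0},
  {"tx": -0.255, "ty": 0.178, "tz": 0.17, "turn": 0},
  {"tx": -0.255, "ty": 0.178, "tz": 0.17, "turn": 0},
], gripper=0)

```text
time_s: 11.72
eef_pos: [0.6271, -0.3092, 0.2178]
eef_rot: [-0.003, 0.706, 0.708, -0.0]
wrist_force: [-0.2, 0.1, 0.6]
opening: -0.001
```

```bash
python3 - <<'E'
from h import *
o=get_obs();R=Rm(o['eef_rot']);print(o['time_s'],o['eef_pos'],R.round(3).tolist(),o['opening'])
for n in('scene','wrist'): snap(n,n+'8')
z=load('wrist8');A=pts(z)
print(proj(z,[.6305,-.311,.143]))
m=(A[...,2]>.139)&(A[...,2]<.148)&(np.hypot(A[...,0]-.63,A[...,1]+.311)<.03)&(z['d']>0);print(m.sum(),A[m].mean(0),A[m].min(0),A[m].max(0))
a=cv2.imread('pics/scene8.png')[180:320,180:320]; cv2.imwrite('pics/sc8z.png',cv2.resize(a,None,fx=4,fy=4,interpolation=cv2.INTER_CUBIC))
E
```

```text
11.7167 [ 0.62705862 -0.30918729  0.21782037] [[-0.003, 1.0, -0.004], [1.0, 0.003, 0.003], [0.003, -0.004, -1.0]] -0.00121717296348938
(np.float64(315.0512845390423), np.float64(213.2325146591801))
910 [ 0.62748302 -0.31094757  0.14601716] [ 0.61024751 -0.33146895  0.13901304] [ 0.64997831 -0.29316357  0.14799911]
```

View pics/wrist8.png

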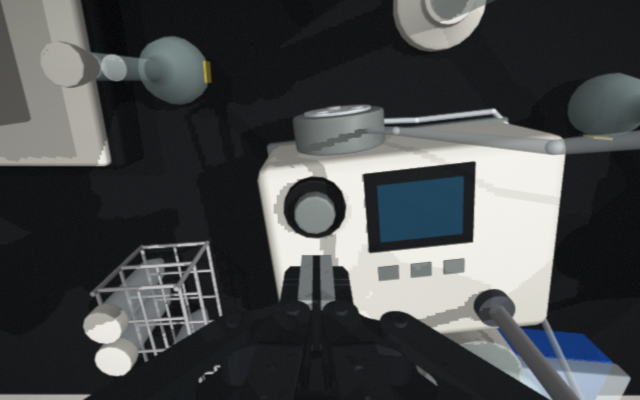

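View pics/sc8z.png

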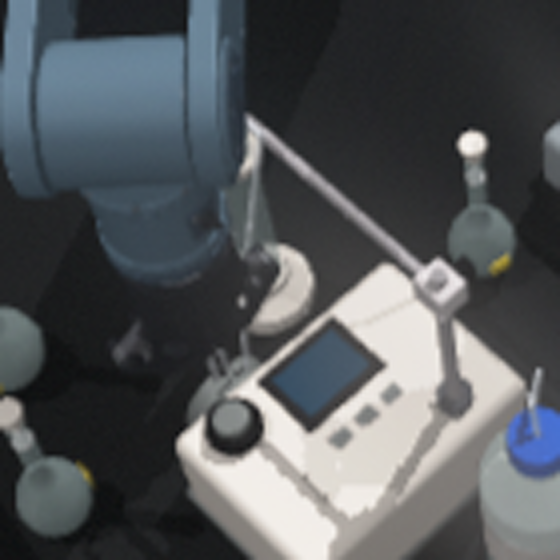

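Emit:
move_arm([
  {"tx": 0, "ty": 0.002, "tz": 0.02, "turn": 0},
  {"tx": -0.001, "ty": 0.002, "tz": 0.04, "turn": 0},
  {"tx": -0.001, "ty": 0.002, "tz": 0.055, "turn": 0},
  {"tx": -0.001, "ty": 0.002, "tz": 0.063, "turn": 0},
  {"tx": -0.001, "ty": 0.002, "tz": 0.063, "turn": 0},
  {"tx": -0.001, "ty": 0.002, "tz": 0.063, "turn": 0},
])

```text
time_s: 12.32
eef_pos: [0.631, -0.3123, 0.1589]
eef_rot: [0.001, 0.706, 0.708, 0.0]
wrist_force: [0.4, 0.2, 0.7]
opening: -0.003
```

```bash
python3 - <<'E'
from h import *
o=get_obs();print(o['eef_pos'],o['wrist_force'])
snap('wrist','wrist9')
a=cv2.imread('pics/wrist9.png')[150:330,230:400]; cv2.imwrite('pics/w9z.png',cv2.resize(a,None,fx=3,fy=3))
E
```

```text
[ 0.63099711 -0.31227231  0.15887849] [0.42791193 0.22468577 0.68523795]
```

View pics/w9z.png

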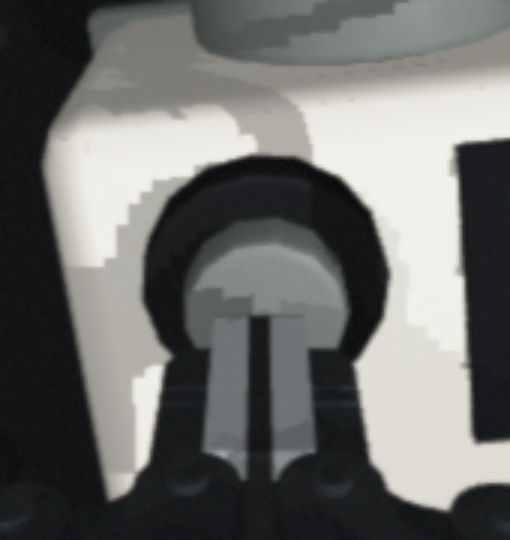

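Emit:
move_arm([
  {"tx": 0, "ty": 0, "tz": 0.008, "turn": 0},
  {"tx": 0, "ty": 0, "tz": 0.012, "turn": 0},
  {"tx": 0, "ty": 0, "tz": 0.015, "turn": 0},
  {"tx": 0, "ty": 0, "tz": 0.018, "turn": 0},
  {"tx": 0, "ty": 0, "tz": 0.02, "turn": 0},
  {"tx": 0, "ty": 0, "tz": 0.021, "turn": 0},
  {"tx": 0, "ty": 0, "tz": 0.022, "turn": 0},
  {"tx": 0, "ty": 0, "tz": 0.022, "turn": 0},
])

```text
time_s: 13.03
eef_pos: [0.6311, -0.3124, 0.1407]
eef_rot: [0.001, 0.706, 0.708, -0.0]
wrist_force: [-8.9, 5.4, 25.1]
opening: 0.001
```

```bash
python3 - <<'E'
from h import *
o=get_obs();print(o['eef_pos'],o['wrist_force'],o['torque'])
snap('wrist','wrist10');snap('scene','scene10')
a=cv2.imread('pics/wrist10.png')[150:330,230:400]; cv2.imwrite('pics/w10z.png',cv2.resize(a,None,fx=3,fy=3))
a=cv2.imread('pics/scene10.png')[240:320,190:300]; cv2.imwrite('pics/s10z.png',cv2.resize(a,None,fx=6,fy=6,interpolation=cv2.INTER_CUBIC))
E
```

```text
[ 0.63107684 -0.31241868  0.14071987] [-8.91280677  5.37049125 25.06834636] [ 0.99308741  1.65483882 -0.04029951]
```

View pics/w10z.png

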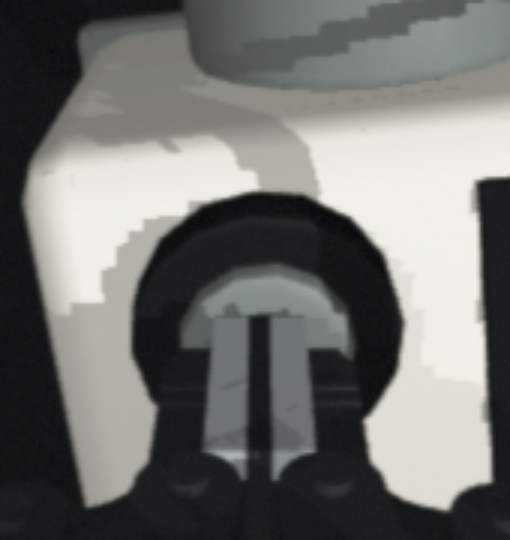

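View pics/s10z.png

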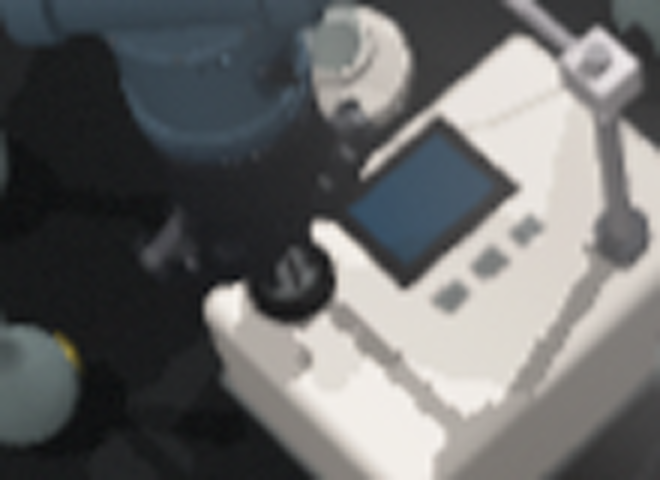

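Emit:
move_arm([
  {"tx": 0, "ty": 0, "tz": -0.002, "turn": 0},
  {"tx": 0, "ty": 0, "tz": -0.002, "turn": 0},
  {"tx": 0, "ty": 0, "tz": -0.002, "turn": 0},
])

```text
time_s: 13.38
eef_pos: [0.631, -0.3124, 0.1409]
eef_rot: [0.001, 0.706, 0.708, 0.0]
wrist_force: [-5.5, 3.0, 16.7]
opening: 0.001
```

Emit:
move_arm([
  {"tx": 0, "ty": 0, "tz": -0.002, "turn": 0},
  {"tx": 0, "ty": 0, "tz": -0.002, "turn": 0},
  {"tx": 0, "ty": 0, "tz": -0.002, "turn": 0},
])

```text
time_s: 13.63
eef_pos: [0.6309, -0.3123, 0.141]
eef_rot: [0.001, 0.706, 0.708, 0.0]
wrist_force: [-1.5, 0.0, 7.3]
opening: 0.002
```

Emit:
move_arm([
  {"tx": 0, "ty": 0, "tz": -0.002, "turn": 0},
  {"tx": 0, "ty": 0, "tz": -0.002, "turn": 0},
  {"tx": 0, "ty": 0, "tz": -0.002, "turn": 0},
])

```text
time_s: 13.88
eef_pos: [0.6309, -0.3123, 0.142]
eef_rot: [0.001, 0.706, 0.708, 0.0]
wrist_force: [1.0, -1.0, 4.2]
opening: -0.003
```

Emit:
move_arm([
  {"tx": 0, "ty": 0, "tz": -0.002, "turn": 0},
  {"tx": 0, "ty": 0, "tz": -0.002, "turn": 0},
  {"tx": 0, "ty": 0, "tz": -0.002, "turn": 0},
])

```text
time_s: 14.13
eef_pos: [0.6307, -0.3122, 0.1435]
eef_rot: [0.001, 0.706, 0.708, 0.0]
wrist_force: [2.2, -1.2, 4.6]
opening: 0.001
```

Emit:
move_arm([
  {"tx": 0, "ty": 0, "tz": -0.002, "turn": 0},
  {"tx": 0, "ty": 0, "tz": -0.002, "turn": 0},
  {"tx": 0, "ty": 0, "tz": -0.002, "turn": 0},
])

```text
time_s: 14.38
eef_pos: [0.6303, -0.3119, 0.1451]
eef_rot: [-0.0, 0.706, 0.708, -0.0]
wrist_force: [1.8, -1.0, 2.6]
opening: -0.004
```

Emit:
move_arm([
  {"tx": 0, "ty": 0, "tz": -0.001, "turn": 0},
  {"tx": 0, "ty": 0, "tz": -0.001, "turn": 0},
])

```text
time_s: 14.55
eef_pos: [0.6301, -0.3118, 0.1461]
eef_rot: [-0.0, 0.706, 0.708, -0.0]
wrist_force: [-0.4, -0.9, 2.3]
opening: -0.002
```

Emit:
move_arm([
  {"tx": 0, "ty": 0, "tz": -0.001, "turn": 0},
  {"tx": 0, "ty": 0, "tz": -0.001, "turn": 0},
])

```text
time_s: 14.72
eef_pos: [0.63, -0.3117, 0.147]
eef_rot: [-0.001, 0.706, 0.708, -0.0]
wrist_force: [0.3, -0.9, 2.0]
opening: -0.004
```

Emit:
move_arm([
  {"tx": 0, "ty": 0, "tz": -0.001, "turn": 0},
  {"tx": 0, "ty": 0, "tz": -0.001, "turn": 0},
])

```text
time_s: 14.88
eef_pos: [0.63, -0.3116, 0.1478]
eef_rot: [-0.001, 0.706, 0.708, -0.0]
wrist_force: [0.1, -0.0, -0.3]
opening: 0.001
```

Emit:
move_arm([
  {"tx": 0, "ty": 0, "tz": -0.01, "turn": 0},
  {"tx": 0, "ty": 0, "tz": -0.03, "turn": 0},
  {"tx": 0, "ty": 0, "tz": -0.07, "turn": 0},
  {"tx": 0, "ty": 0, "tz": -0.11, "turn": 0},
  {"tx": 0, "ty": 0, "tz": -0.15, "turn": 0},
  {"tx": 0, "ty": 0, "tz": -0.19, "turn": 0},
  {"tx": 0, "ty": 0, "tz": -0.22, "turn": 0},
  {"tx": 0, "ty": 0, "tz": -0.23, "turn": 0},
  {"tx": 0, "ty": 0, "tz": -0.23, "turn": 0},
  {"tx": -0.02, "ty": -0.03, "tz": -0.23, "turn": 0},
  {"tx": -0.04, "ty": -0.06, "tz": -0.23, "turn": 0},
  {"tx": -0.06, "ty": -0.09, "tz": -0.23, "turn": 0},
  {"tx": -0.06, "ty": -0.09, "tz": -0.23, "turn": 0},
  {"tx": -0.06, "ty": -0.09, "tz": -0.23, "turn": 0},
])

```text
time_s: 16.05
eef_pos: [0.5386, -0.3729, 0.3759]
eef_rot: [-0.002, 0.707, 0.707, 0.0]
wrist_force: [0.9, 0.3, -0.1]
opening: -0.001
```

```bash
python3 - <<'E'
from h import *
o=get_obs();print(o['time_s'],o['eef_pos'],o['wrist_force'])
for n in('scene','side','wrist'): snap(n,n+'11')
a=cv2.imread('pics/scene11.png')[170:320,180:320]; cv2.imwrite('pics/s11z.png',cv2.resize(a,None,fx=4,fy=4,interpolation=cv2.INTER_CUBIC))
a=cv2.imread('pics/side11.png')[100:240,260:420]; cv2.imwrite('pics/si11z.png',cv2.resize(a,None,fx=4,fy=4,interpolation=cv2.INTER_CUBIC))
E
```

```text
16.05 [ 0.53855385 -0.37288927  0.37591415] [ 0.89008021  0.27244333 -0.08700725]
```

View pics/s11z.png

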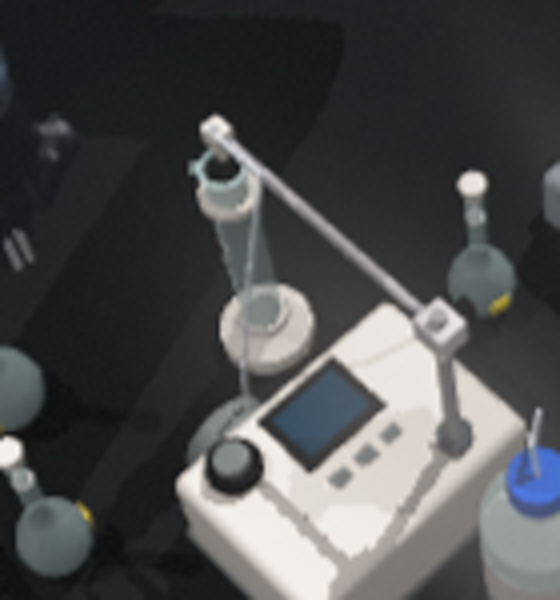

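View pics/si11z.png

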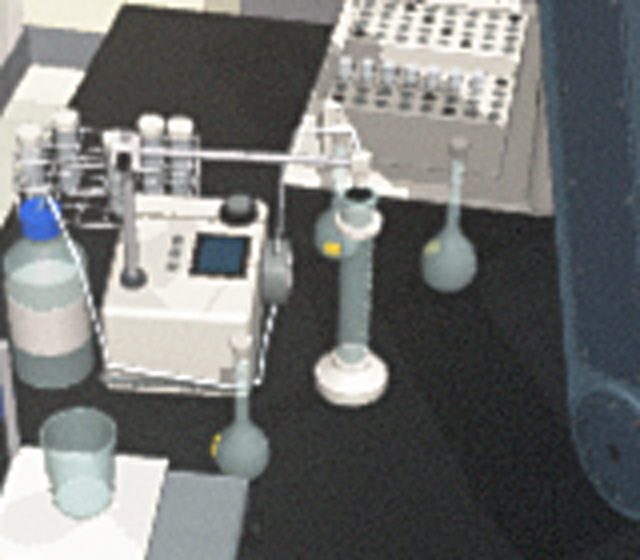

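View pics/wrist11.png

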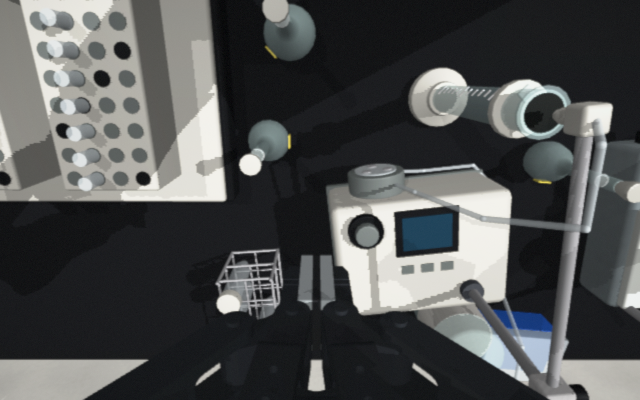

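```bash
python3 -c "
from h import *
workorder.hand_in(); print(get_obs()['time_s'])"
```

```text
the job is handed in; nothing more can be done
the job is handed in; nothing more can be done
```

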